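Lock a linocut block in the carving jig with a wedge

TASK

Take the hammer from its wooden rest and tap the long wooden wedge sideways along its slot in the jig, with several separate light blows on its thick end, until it stops advancing under a light tap and holds the linocut block tight against the fence, without hitting hard enough to split the wedge or crush the block. Strike only the wedge and touch the jig's parts with nothing but the hammer, leave the other things alone, then lay the hammer back on its rest as it lay before and let go.

Things in the scene. Friction and masses are not known exactly. Their poses are not given: they have to be found in the camera images.
- jig: Fixed board 245 x 175 x 18 mm (x -145 to 100, y -145 to 30 mm) with a dark rail 28 mm tall on its far side, inner face along y at x = +56 mm, y -100 to 15 mm. Origin on the table. On the board from near (-x) to far: fence, linocut block, jaw, wedge, rail. The fence, a dark 24 x 150 x 20 mm strip with two brass screws, was set by hand within 6 mm: its place is not measured, so where the wedge sits tight must be felt. Drive the wedge along -y.
- print_block: The linocut block, loose, 100 x 140 x 22 mm, grey lino face with a cut flower; origin at the centre of its underside. It lies between fence and jaw with up to 7 mm of play at the fence, taken up as the jaw pushes it.
- jaw: Dark bar 115 mm long, 26 tall, sliding only along the jig's x (friction 2 N). Its flat face at local x = 0, lined with springy cork (40 N/mm), looks at the block; the other, at x = 33 mm - y/8, bears on the wedge; y -100 to 15 mm. Every 8 mm of wedge advance pushes it 1 mm towards the block once play is taken up. The block is crushed above 24 N.
- wedge: Long pale wedge on the board between jaw and rail: 190 mm along its y, 30 tall, 10 thick at -y, 33 at its thick end (+y), 90 g. Origin mid-length on the underside. It slides easily for 20 to 80 mm, then resists within a few mm; friction holds it. Slow blows of about 10 N at 5 cm/s make it tight; long pushes or fast blows crush the block, 70 N splits it.
- wedge_butt (a point): Centre of the wedge's thick end face (33 x 30 mm), which looks along the wedge's +y; 33 mm above the table. It sticks out beyond jaw and rail, and still does when tight (by at least 8 mm from jaw and rail; it may then be level with the board edge).
- hammer: Double-faced hammer, about 300 g. Steel head with white nylon ends 26 (x) x 84 (y) x 26 (z) mm, origin at the centre of its underside; striking faces look along +y and -y. Wooden handle 18 mm wide (y), 20 tall, along -x to x = -215 mm, axis 13 mm above the origin. It balances near x = -15 mm; grip it from above across the handle near x = -40 mm. It starts lying on its rest.
- hammer_face_a (a point): Centre of the striking face on the hammer's -y side (42 mm from the origin, 13 mm above it).
- hammer_face_b (a point): Centre of the striking face on the hammer's +y side.
- hammer_rest: Dark fixed wooden rest: 6 mm base plate and two flat-topped blocks. Origin on the table under the head block (24 x 100 mm, top at 30 mm); the handle block (20 x 60 mm, top at 33 mm) is at x = -175 mm. The hammer lies with its origin over the rest's, 30 mm up, handle along the rest's -x; the space between the blocks is free.
- short_wedge: Short brown wedge, 80 mm, on the table beyond the jig; not used. Origin at its underside.
- brayer: Ink roller with a dark handle; not used. Origin at its underside.
- gouge: Gouge, brown handle 100 mm; not used. Origin at its underside.
- v_tool: V-tool like the gouge; not used. Origin at its underside.
- knife: Black utility knife 140 mm; not used. Origin at its underside.
- ink_tin: Round ink tin, 72 mm across, 50 mm tall; not used. Origin at its underside.
- spare_block: Bare wood block 90 x 70 x 22 mm; not used. Origin at its underside.
Things that resemble listed ones, but are neither listed nor needed, are in the scene too. What is shaped like the hammer_rest but green is not meant.

How it is judged:
By the outcome, as a careful person would: the job done as asked, in the order asked, and still so for the second after the job is handed in, with the robot touching nothing.
It also fails if it takes over 61 s, if anything falls off the work surface, if the arm or the gripper's body presses on something with over 40 N, if the wrist force passes 120 N, or if a joint passes its speed limit or range.

ROBOT

A 6-joint arm with a two-finger parallel gripper is mounted at the origin on the work surface. World frame = base frame: x ahead of the robot, y to its left, z up, the work surface at z = 0. Lengths are in m, angles in rad, forces in N, time in s.
With the tool pointing down it reaches from about 0.375 to 0.9 m from the base axis. Payload 3.1 kg.
Tool frame: the origin (TCP) lies between the finger pads; the fingertips stand 8 mm ahead of it and the grasp point (between the pads) lies 11 mm behind it; z points along the fingers, y is the line along which they close (so a half turn about z gives the same grasp; the last joint's range is limited). The gripper opens to 85 mm and grips with 20 to 120 N. Pads are 22 mm wide; open, the fingers measure 114 mm over their backs; the gripper's body (76 mm by 85 mm) begins 54 mm behind the grasp point. The pads swing forward as they close: fully open they stand 13 mm farther back than shut.
Start: joints at [1.081, 0.527, 1.433, -0, 1.181, -0.178], TCP at [0.192, 0.595, 0.239] pointing down, gripper open.
Joint ranges: [-3.08, 3.08], [-0.75, 2.2], [0.22, 2.44], [-1.43, 4.57], [0, 2.65], [-2.85, 2.85]. Speed limits (rad/s): [2.79, 2.79, 3.14, 3.14, 3.14, 3.14].

INTERFACE

Orientations are given as a unit quaternion [x, y, z, w].
In Python, from station import readout, cams, sign_off gives the robot as it stands.
- The arm moves only by the tool send_rows, never from a script. Its argument "commands" is text: rows parted by semicolons, each of 5 numbers parted by spaces: the finger opening in mm, from 0 to 85.4, then the shift along the tool's x, y, z each as a share of 0.02 m, from -1 to 1, then the turn about the tool's z as a share of 4 degrees, from -1 to 1. In form: grip dx dy dz spin; .... A call has 1 to 20 rows; each row shifts and turns the commanded pose from where the row before left it, along the tool's axes as they then stand; what a row does not reach is not made up. A row lasts 1/12 s, in which the tool goes at most 41.7 mm and 7.16 degrees, less where a joint would pass 70% of its speed; a pose out of reach is approached as far as the arm can. A call with a number of a shift or a turn outside -1 to 1 is refused whole. A call with a gripper value outside its range is refused whole. The fingers move at their own pace and stop on an object; "grip_force" is the grip in N (left out, the last holds). Time passes only in rows, so rows that do not move let the fingers close. It gives the time, the measured TCP pose, the force, the opening and the grip force at its end, in the units of the state.
- readout.sense(): the state, without advancing time (a new reading comes with each control period).
- cams.snapshot(name): name is "scene" or "top" or "wrist"; returns a dict with "pixels" (480x640x3 uint8, red, green, blue), "intrinsics" (3x3 intrinsics, pixels), "dist" ([k1, k2, p1, p2, k3] as OpenCV has them; the pictures are not rectified), "eye" and "rotation" of the camera in the world. Camera axes: x right, y down, z forward; pixel columns grow to the right and rows downward; lengths in m; the calibration is good to about 2 mm. A picture is of the moment at which its call begins. There is no depth.
- sign_off(): hands the job in; it is judged then, once.
The state is a dict: "t": time; "q": joint angles; "qd": joint speeds; "tau": joint torques, N m; "tcp_pos": TCP position; "tool_rot": TCP orientation; "force": force on the tool from outside, world axes, zero at the start; "ft_torque": the same for the moment, N m; "finger_gap": opening from 0.0 (shut) to 1.0 (fully open); "gripper_force": force on a finger pad.
Only numpy, scipy, OpenCV 4.12 (cv2) and the standard library are available. Lean on these libraries where they do the work, as an engineer would, in place of code of your own. Each camera call takes 0.05 s, during which the arm holds its last target. There are 200 camera calls.

## Working session

There is one attempt and no reset: what is moved stays moved. The work goes in short steps, Python scripts to look and compute and a tool call to move; the robot and the scene stay as the last step left them, time stands still between calls to the robot, and variables do not carry over. Pictures are saved under pics/ and viewed, at most 10 in all, crops included, and the job is handed in when it is done.

Besides the shell and the picture viewer there is one more tool, called after "Call:" as name(argument=value, ...) on one line, values as JSON. send_rows: Moves the arm, as the interface text tells. Its arguments: {"type":"object","properties":{"commands":{"type":"string"},"grip_force":{"type":"number"}},"required":["commands"]}

```bash
mkdir -p pics; cat > h.py <<'E'
import cv2,numpy as np,json
from station import readout,cams,sign_off
def snap(n,f):
    s=cams.snapshot(n); cv2.imwrite(f'pics/{f}.png',s['pixels'][:,:,::-1]); 
    np.savez(f'pics/{f}.npz',**{k:np.array(s[k]) for k in s}); return s
def load(f): return dict(np.load(f'pics/{f}.npz'))
def ray(s,px):
    p=cv2.undistortPoints(np.array(px,float).reshape(-1,1,2),np.array(s['intrinsics']),np.array(s['dist'])).reshape(-1,2)
    d=np.c_[p,np.ones(len(p))]@np.array(s['rotation']).T
    return np.array(s['eye']),d
def onz(s,px,z):
    e,d=ray(s,px); return e+d*((z-e[2])/d[:,2])[:,None]
def tri(s1,p1,s2,p2):
    e1,d1=ray(s1,p1);e2,d2=ray(s2,p2);out=[]
    for a,b in zip(d1,d2):
        t=np.linalg.lstsq(np.c_[a,-b],e2-e1,rcond=None)[0]; out.append((e1+a*t[0]+e2+b*t[1])/2)
    return np.array(out)
def proj(s,P):
    R=np.array(s['rotation']); rv=cv2.Rodrigues(R.T)[0]; tv=-R.T@np.array(s['eye'])
    return cv2.projectPoints(np.array(P,float).reshape(-1,1,3),rv,tv,np.array(s['intrinsics']),np.array(s['dist']))[0].reshape(-1,2)
E
python3 - <<'E'
from h import *
np.set_printoptions(precision=3,suppress=True)
for n in('scene','top'):
    s=snap(n,n+'0'); print(n,s['eye'],s['rotation'])
print(readout.sense())
E
```

```text
scene [1.129 0.934 0.99 ] [ 0.268  0.87  -0.396 -0.119]
top [0.446 0.019 1.175] [ 0.709 -0.704  0.037 -0.031]
{'t': 0.1, 'q': array([ 1.08 ,  0.528,  1.434, -0.   ,  1.181, -0.179]), 'qd': array([-0.   , -0.005, -0.002,  0.001,  0.002, -0.001]), 'tau': array([ -0.   , -44.33 , -17.859,  -0.   ,   0.004,   0.   ]), 'tcp_pos': array([0.191, 0.594, 0.238]), 'tool_rot': array([ 0.155,  0.988, -0.001, -0.   ]), 'force': array([ 0.875, -0.754,  0.144]), 'ft_torque': array([-0.005, -0.037,  0.049]), 'gripper_force': 0.0, 'finger_gap': 1.0002774699768793}
```

View pics/top0.png

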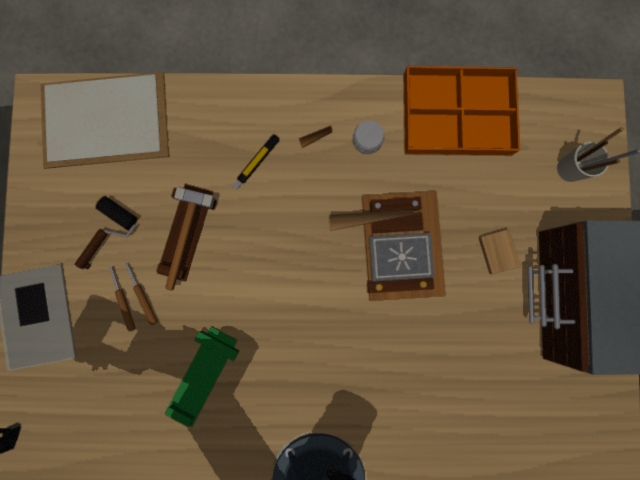

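View pics/scene0.png

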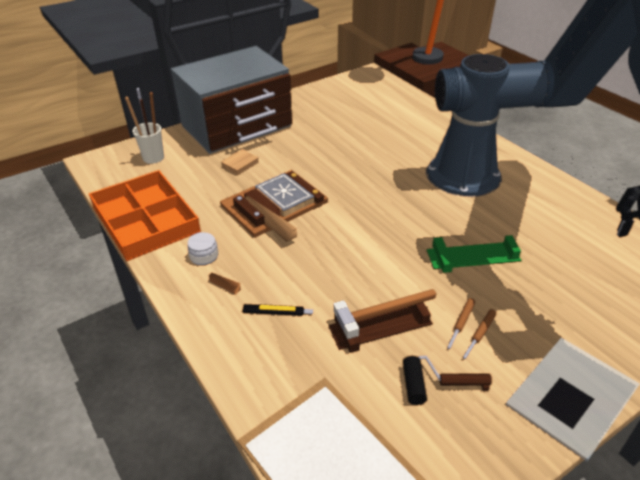

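The top view shows the hammer with its head at (194,197) and handle to (172,287), on the dark brown rest. It also shows the wedge, with its thick end at (331,220) and thin end at (422,212).

Possible mix-ups:
- **Rest:** the green rest at (202,376) could be taken for the brown one at (187,232). I choose the brown one.
- **Wedge:** the short wedge at (316,136) could be taken for the long one at (375,217). I choose the long one.
- **Hammer:** the gouges and brayer handles at (125,310), (140,293) and (92,248) are not it. I choose the white-headed one at (187,235).

```bash
python3 - <<'E'
s=open('h.py').read()
s=s.replace("import cv2","from scipy.spatial.transform import Rotation as Ro\nimport cv2",1)
s=s.replace("np.array(s['rotation']).T","RM(s).T").replace("R=np.array(s['rotation']);","R=RM(s);")
s=s.replace("def snap","def RM(s):\n    r=np.array(s['rotation']); return Ro.from_quat(r).as_matrix() if r.size==4 else r\ndef snap",1)
open('h.py','w').write(s)
E
python3 - <<'E'
from h import *
np.set_printoptions(precision=4,suppress=True)
t=load('top0');s=load('scene0')
print(onz(t,[[194,197],[172,287],[331,220],[422,212],[400,257]],.04))
def crop(d,x,y,w,h,k): return cv2.resize(cv2.convertScaleAbs(d['pixels'][y:y+h,x:x+w,::-1],alpha=1.6),None,fx=k,fy=k,interpolation=cv2.INTER_CUBIC)
a=np.hstack([crop(t,150,175,80,120,5//1*1),crop(t,325,185,80,120,5)])
b=np.vstack([a[:300] if 0 else a])
cv2.imwrite('pics/c1.png',b)
a=np.hstack([crop(t,150,180,75,115,5),crop(t,322,185,85,115,5)])
print(a.shape)
E
```

```text
[[ 0.6376  0.2862  0.04  ]
 [ 0.4332  0.3297  0.04  ]
 [ 0.587  -0.0262  0.04  ]
 [ 0.6069 -0.2336  0.04  ]
 [ 0.504  -0.1823  0.04  ]]
(575, 800, 3)
```

View pics/c1.png

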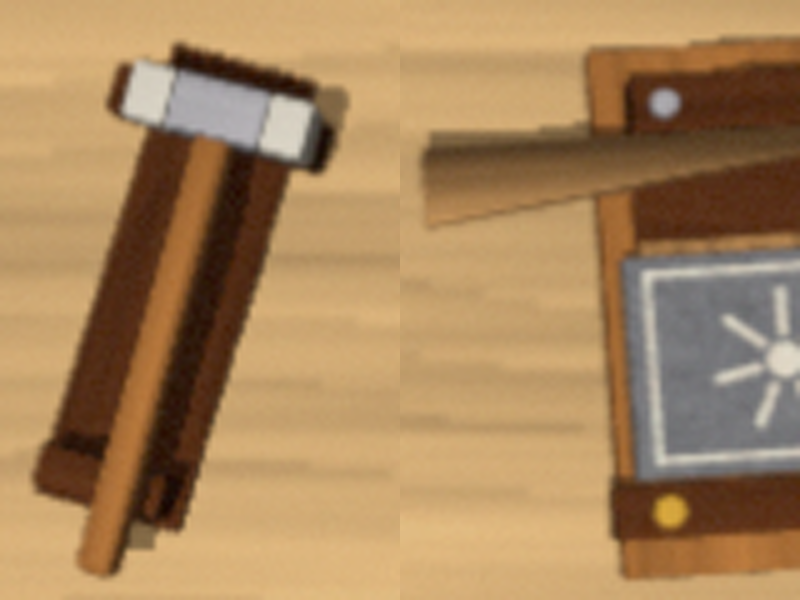

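The left crop shows the white-faced hammer head at px (192,197) and its handle running to (170,289), on the dark brown rest. In the right crop the wedge's thick end is at px (331,221) and sticks out of the jig. The choice holds.

```bash
python3 - <<'E'
from h import *
np.set_printoptions(precision=4,suppress=True)
t=load('top0');s=load('scene0')
P=lambda L,ox,oy:[[ox+x/5,oy+y/5] for x,y in L]
hd=P([(208,145),(155,340),(110,520)],150,175); h=onz(t,hd,.053); print('handle',h)
head=onz(t,P([(135,60),(315,97),(305,160),(120,118)],150,175),.056); print('head',head,head.mean(0))
for a,b in((h[2],h[0]),(head[3],head[2]),(head[0],head[1])): print(np.degrees(np.arctan2(*(b-a)[[1,0]])))
# jig board left edge
j=onz(t,P([(187,50),(225,575)],325,185),.018); print('board edge',j,np.degrees(np.arctan2(*(j[0]-j[1])[[1,0]])))
w=onz(t,P([(22,150),(28,227)],325,185),.048); print('butt top corners',w,w.mean(0))
# fence screws direction etc: near/far board edges
n=onz(t,[[370,300],[444.5,295]],.018); print('near edge',n,np.degrees(np.arctan2(*(n[0]-n[1])[[1,0]])))
print('proj scene head', proj(s,[*head,*h]))
E
```

```text
handle [[0.6194 0.288  0.053 ]
 [0.5313 0.3091 0.053 ]
 [0.4511 0.3267 0.053 ]]
head [[0.6574 0.3215 0.056 ]
 [0.6411 0.2398 0.056 ]
 [0.6124 0.2435 0.056 ]
 [0.631  0.3273 0.056 ]] [0.6355 0.283  0.056 ]
-12.946095246427292
-102.46249776240444
-101.33414772497032
board edge [[ 0.6488 -0.0999  0.018 ]
 [ 0.4065 -0.1166  0.018 ]] 3.9495363857261827
butt top corners [[ 0.5973 -0.0222  0.048 ]
 [ 0.5624 -0.025   0.048 ]] [ 0.5799 -0.0236  0.048 ]
near edge [[ 0.4065 -0.1166  0.018 ]
 [ 0.4186 -0.2878  0.018 ]] 94.02915695408713
proj scene head [[346.595  329.7383]
 [330.537  302.0476]
 [342.2598 297.5819]
 [358.5542 325.9438]
 [351.749  312.6465]
 [390.1609 301.3859]
 [423.4853 291.0757]]
```

Call:
send_rows(commands="85 -0.9 -0.9 0 -1; 85 -1 -1 0 -0.5; 85 -1 -1 0 0; 85 -1 -1 0 0; 85 -1 -1 0 0; 85 -1 -1 0 0; 85 -1 -1 0 0; 85 -1 -1 0 0; 85 -1 -1 0 0; 85 -1 -1 0 0; 85 -1 -1 0 0; 85 -1 -1 0 0; 85 -1 -0.3 0 0; 85 -1 0 0 0; 85 -1 0 0 0; 85 -1 0 0 0; 85 -0.5 0 0 0; 85 0 0 0 0")

```text
t: 1.6
tcp_pos: [0.4615, 0.2863, 0.239]
tool_rot: [0.104, 0.995, 0.0, 0.001]
force: [-0.1, 0.1, -0.4]
finger_gap: 0.998
gripper_force: 0.0
```

```bash
python3 -c "
from h import *
snap('wrist','w1')"
```

Call:
send_rows(commands="85 -0.93 0.24 0 0.17; 85 -0.93 0.24 0.5 0; 85 -0.93 0.24 0.5 0; 85 -0.93 0.24 0.5 0; 85 -0.93 0.24 0.5 0; 85 -0.93 0.24 0.5 0; 85 -0.93 0.24 0.5 0; 85 0 0 0 0; 85 0 0 0 0")

```text
t: 2.4
tcp_pos: [0.5921, 0.2918, 0.1781]
tool_rot: [0.109, 0.994, -0.001, -0.002]
force: [-0.6, 0.2, -0.6]
finger_gap: 0.996
gripper_force: 0.0
```

```bash
python3 -c "
from h import *
snap('wrist','w2')
a=[load(f)['pixels'][:,:,::-1] for f in('w1','w2')]
cv2.imwrite('pics/c2.png',cv2.resize(np.hstack(a),(800,300),interpolation=cv2.INTER_AREA))"
```

```text
(no output)
```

View pics/c2.png

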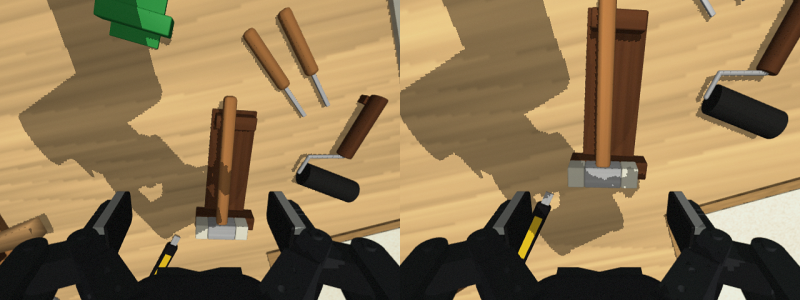

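Both wrist views show the hammer on its brown rest. In the second, the head is at about full-size px (325,275) and the handle runs up at about (325,130). The fingers straddle the handle line.

```bash
cat > meas.py <<'E'
from h import *
np.set_printoptions(precision=4,suppress=True)
def handle(s,box):
    x,y,w,h=box; im=cv2.cvtColor(s['pixels'],cv2.COLOR_RGB2HSV)
    m=np.zeros(im.shape[:2],np.uint8); m[y:y+h,x:x+w]=cv2.inRange(im,(7,120,70),(16,255,255))[y:y+h,x:x+w]
    m=cv2.morphologyEx(m,cv2.MORPH_OPEN,np.ones((3,3)))
    n,l,st,c=cv2.connectedComponentsWithStats(m); k=1+np.argmax(st[1:,4]); print(st[k])
    ys=[];xs=[]
    for r in range(st[k][1]+3,st[k][1]+st[k][3]-3):
        q=np.where(l[r]==k)[0]
        if len(q): ys.append(r);xs.append((q.min()+q.max())/2)
    p=np.polyfit(ys,xs,1); return [[np.polyval(p,r),r] for r in(ys[0],ys[-1])]
E
python3 - <<'E'
from meas import *
t=load('top0');a=load('w1');b=load('w2')
L={}
for n,s,bx in(('t',t,(160,200,50,95)),('a',a,(310,140,90,190)),('b',b,(280,0,100,260))):
    px=handle(s,bx); e,d=ray(s,px); L[n]=(s,px); nn=np.cross(d[0],d[1]); L[n]+=(e,nn/np.linalg.norm(nn)); q=onz(s,px,.043); print(n,np.round(px,1),q.tolist(),np.degrees(np.arctan2(*(q[0]-q[1])[[1,0]])))
# height of the axis at x=.55 from plane pairs
for u,v in(('t','b'),('t','a'),('a','b')):
    A=np.array([L[u][3],L[v][3]]); r=np.array([L[u][3]@L[u][2],L[v][3]@L[v][2]])
    for x in(.5,.6): print(u,v,x,np.linalg.solve(A[:,1:],r-A[:,0]*x), 'cond',np.linalg.cond(A[:,1:]))
# head: white/grey mask in b and a
for n,s,bx in(('a',a,(305,325,100,60)),('b',b,(265,250,120,55))):
    x,y,w,h=bx; im=cv2.cvtColor(s['pixels'],cv2.COLOR_RGB2HSV); m=np.zeros(im.shape[:2],np.uint8); m[y:y+h,x:x+w]=cv2.inRange(im,(0,0,70),(180,70,255))[y:y+h,x:x+w]
    c=max(cv2.findContours(m,0,2)[0],key=cv2.contourArea); r=cv2.minAreaRect(c); print(n,r); L['h'+n]=cv2.boxPoints(r); print(onz(s,L['h'+n],.056),onz(s,L['h'+n].mean(0),.05))
E
```

```text
[165 203  30  87 641]
t [[190.8 206. ]
 [168.4 286. ]] [[0.6163722644958626, 0.2920326479574396, 0.04299999999999993], [0.43543351885555986, 0.3369855972616951, 0.04299999999999993]] -13.952246231202432
[ 348  154   52  176 7112]
a [[374.4 157. ]
 [372.9 326. ]] [[0.42925941093105774, 0.3428818657703012, 0.04299999999999998], [0.5930896492501163, 0.31439802503931297, 0.04299999999999998]] 170.13703592727325
[  313     0    67   260 14965]
b [[343.9   3. ]
 [344.8 256. ]] [[0.45335166195936366, 0.3391342514563777, 0.04299999999999998], [0.619513667273937, 0.3064410462429158, 0.04299999999999998]] 168.86895247386778
t b 0.5 [0.3327 0.0009] cond 9.612065519982073
t b 0.6 [ 0.3146 -0.0232] cond 9.612065519982073
t a 0.5 [ 0.3409 -0.0284] cond 15.48582428845316
t a 0.6 [ 0.3314 -0.0837] cond 15.48582428845316
a b 0.5 [0.3294 0.0509] cond 25.51311856678372
a b 0.6 [0.3079 0.0798] cond 25.51311856678372
a ((354.4114074707031, 365.01788330078125), (83.31731414794922, 35.30693817138672), 1.1233028173446655)
[[0.6357 0.2436 0.056 ]
 [0.5953 0.2531 0.056 ]
 [0.6141 0.3324 0.056 ]
 [0.6553 0.3256 0.056 ]] [[0.6293 0.2884 0.05  ]]
b ((323.950439453125, 278.5237731933594), (112.23081970214844, 42.65000915527344), 0.9391909241676331)
[[0.6358 0.2429 0.056 ]
 [0.6026 0.2523 0.056 ]
 [0.6216 0.3316 0.056 ]
 [0.6556 0.3253 0.056 ]] [[0.6313 0.2876 0.05  ]]
```

```bash
sed -i 's/(7,120,70),(16,255,255)/(7,100,130),(18,255,255)/' meas.py; python3 - <<'E'
from meas import *
t=load('top0');a=load('w1');b=load('w2')
for n,s,bx in(('a',a,(335,160,50,180)),('b',b,(300,0,45,260))):
    print(s['pixels'][240 if n=='a' else 128,bx[0]:bx[0]+bx[2]:4].tolist())
    px=handle(s,bx); q=onz(s,px,.043); print(n,np.round(px,1),q.tolist(),np.degrees(np.arctan2(*(q[1]-q[0])[[1,0]])))
E
```

```text
[[72, 42, 26], [76, 45, 23], [83, 49, 27], [48, 30, 19], [52, 33, 21], [134, 91, 49], [178, 119, 64], [175, 119, 66], [167, 110, 58], [148, 99, 54], [78, 47, 23], [82, 48, 28], [86, 52, 29]]
[ 354  160   31  114 1907]
a [[369.2 163. ]
 [362.4 270. ]] [[0.4333763404698588, 0.33764682152077125, 0.04299999999999998], [0.5311465286831418, 0.31453814000048386, 0.04299999999999998]] -13.298217508841734
[[84, 50, 27], [88, 53, 31], [94, 56, 33], [65, 40, 21], [112, 74, 39], [162, 110, 62], [194, 130, 74], [191, 126, 72], [183, 126, 69], [174, 119, 67], [131, 89, 45], [95, 57, 36]]
[ 315    0   30  260 6070]
b [[332.1   3. ]
 [324.5 256. ]] [[0.45174258216024143, 0.33190403263018153, 0.04299999999999998], [0.616174008152218, 0.2913902382597303, 0.04299999999999998]] -13.841255236210444
```

Call:
send_rows(commands="85 -0.1 0.27 0.3 0.33; 85 0 0 1 0; 85 0 0 1 0; 85 0 0 1 0; 85 0 0 1 0; 85 0 0 1 0; 85 0 0 1 0; 85 0 0 1 0; 85 0 0 0 0; 85 0 0 0 0; 85 0 0 0 0")

```text
t: 3.37
tcp_pos: [0.5969, 0.297, 0.0349]
tool_rot: [0.12, 0.993, 0.0, 0.001]
force: [1.0, 0.5, -0.2]
finger_gap: 0.994
gripper_force: 0.0
```

```bash
python3 -c "
from h import *
s=snap('wrist','w3'); cv2.imwrite('pics/c3.png',cv2.resize(s['pixels'][:,:,::-1],(480,360)))"
```

```text
(no output)
```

View pics/c3.png

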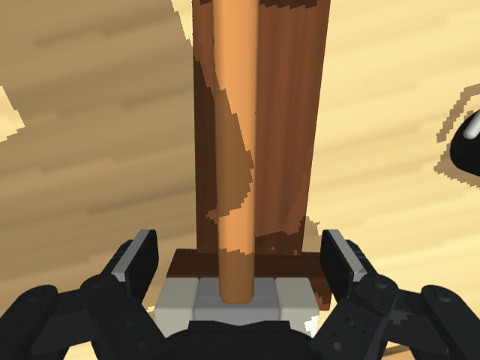

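The view shows the handle running between the open pads (pads at about (140,255) and (335,255)) and the head at (240,300). I'll check the lengthwise grip position by projection.

```bash
python3 - <<'E'
from h import *
s=load('w3'); np.set_printoptions(precision=3,suppress=True)
print(s['eye'],readout.sense()['tcp_pos'])
T=np.array([.597,.297,.035]);y=np.array([.238,.971,0]);x=np.array([.971,-.238,0])
print(.75*proj(s,[T,T+[0,0,.011],T+.04*y+[0,0,.02],T-.04*y+[0,0,.02]]))
print('head near-edge corners -> z=.056',onz(s,np.array([[161,280],[312,280],[222,279],[253,279]])/.75,.056))
print('block top far/near',onz(s,np.array([[175,250],[166,277]])/.75,.03))
E
```

```text
[0.518 0.317 0.17 ] [0.597 0.297 0.035]
[[238.385 241.838]
 [238.378 253.478]
 [322.951 264.206]
 [153.735 264.517]]
head near-edge corners -> z=.056 [[0.596 0.259 0.056]
 [0.613 0.329 0.056]
 [0.602 0.288 0.056]
 [0.606 0.302 0.056]]
block top far/near [[0.596 0.26  0.03 ]
 [0.613 0.25  0.03 ]]
```

Call:
send_rows(commands="85 0 0 0.12 0; 18 0 0 0 0; 10 0 0 0 0; 10 0 0 0 0; 10 0 0 0 0; 10 0 0 0 0; 10 0 0 0 0; 10 0 0 0 0; 10 0 0 0 0", grip_force=90)

```text
t: 4.17
tcp_pos: [0.5971, 0.2964, 0.0312]
tool_rot: [0.121, 0.993, 0.0, 0.0]
force: [-0.5, -1.2, 2.9]
finger_gap: 0.196
gripper_force: 88.7
```

Call:
send_rows(commands="10 0 0 -0.5 0; 10 0 0 -1 0; 10 0 0 -1 -0.5; 10 0 0 -1 -1; 10 0 0 0 -1; 10 0.27 -0.8 0 -1; 10 0.27 -0.85 0 -0.97; 10 0.27 -0.85 0 0; 10 0.27 -0.85 0 0; 10 0.27 -0.85 0 0; 10 0.27 -0.85 0 0; 10 0.27 -0.85 0 0; 10 0.27 -0.85 0 0; 10 0.27 -0.85 0 0; 10 0.27 -0.85 0 0; 10 0.27 -0.85 0 0; 10 0.27 -0.85 0 0; 10 0.27 -0.85 0 0; 10 0.27 -0.6 0 0; 10 0 0 0 0")

```text
t: 5.83
tcp_pos: [0.5329, 0.0587, 0.1007]
tool_rot: [-0.034, 0.999, -0.0, -0.001]
force: [0.7, -0.1, -2.9]
finger_gap: 0.195
gripper_force: 88.3
```

```bash
python3 -c "
from h import *
s=snap('wrist','w4'); t=snap('top','t4')
cv2.imwrite('pics/c4.png',np.vstack([s['pixels'][:,:,::-1][180:],0*s['pixels'][:0]]))
cv2.imwrite('pics/c4.png',np.hstack([cv2.resize(s['pixels'][:,:,::-1],(440,330)),cv2.convertScaleAbs(cv2.resize(t['pixels'][160:325,275:455,::-1],(360,330)),alpha=1.5)]))
print(readout.sense()['force'],readout.sense()['tcp_pos'])"
```

```text
[-0.68252441  0.31449795 -4.11695361] [0.53410901 0.06053584 0.10091983]
```

View pics/c4.png

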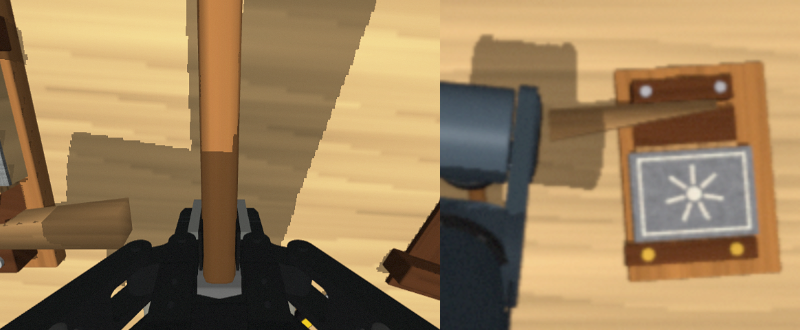

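The wrist view shows the wedge butt at left, with corners at about (125,199) and (131,240) in the 440-wide picture. The handle is held straight between the pads, and the board edge runs from (5,60) to (60,265).

```bash
python3 - <<'E'
from h import *
np.set_printoptions(precision=4,suppress=True)
s=load('w4');t=load('t4');k=640/440
A=np.array([[125,199],[131,240],[130,213]])*k
for z in(.018,.048): print(z,onz(s,A,z))
e=onz(s,np.array([[20,60],[62,263]])*k,.018); print('edge',e,np.degrees(np.arctan2(*(e[1]-e[0])[[1,0]])))
print('top butt', onz(t,[[275+(551-440)/2,160+112/2],[275+(552-440)/2,160+139/2]],.048))
im=s['pixels'][260:380,80:230][:,:,::-1]; cv2.imwrite('pics/c5.png',cv2.resize(im,None,fx=5,fy=5,interpolation=cv2.INTER_CUBIC))
h=s['pixels'][int(120*k)]; 
print(onz(s,np.array([[202,120],[240,120],[203,20],[242,20]])*k,.113))
E
```

```text
0.018 [[ 0.5649 -0.0251  0.018 ]
 [ 0.6087 -0.0211  0.018 ]
 [ 0.5791 -0.021   0.018 ]]
0.048 [[ 0.5494 -0.0142  0.048 ]
 [ 0.5872 -0.0108  0.048 ]
 [ 0.5616 -0.0107  0.048 ]]
edge [[ 0.4503 -0.1014  0.018 ]
 [ 0.6403 -0.0912  0.018 ]] 3.0619299034414613
top butt [[ 0.595  -0.0247  0.048 ]
 [ 0.5645 -0.0259  0.048 ]]
[[0.472  0.0473 0.113 ]
 [0.4708 0.0652 0.113 ]
 [0.43   0.0458 0.113 ]
 [0.4288 0.0622 0.113 ]]
```

View pics/c5.png

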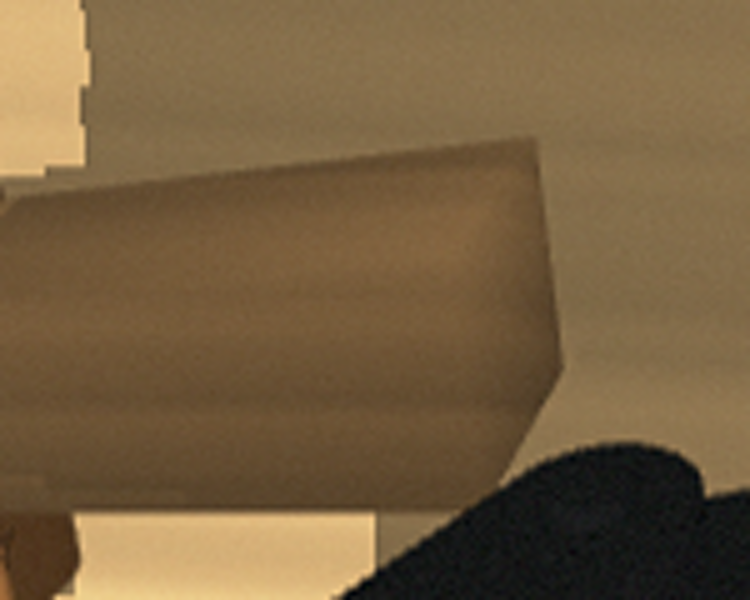

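The crop shows the butt's near vertical edge from (187,288) at the bottom to (192,334) at the top. Together with the top view, this puts the butt centre at about (0.581, -0.0245). Next I'll lower the hammer beside it and approach.

Call:
send_rows(commands="10 -0.15 0 0.9 0; 10 0 0 1 0; 10 0 0 1 0; 10 0 0 1 0; 10 0 0 0 0; 10 0 -0.4 0 0; 10 0 -0.5 0 0; 10 0 -0.5 0 0; 10 0 -0.4 0 0; 10 0 0 0 0; 10 0 0 0 0")

```text
t: 6.85
tcp_pos: [0.5405, 0.0239, 0.0237]
tool_rot: [-0.034, 0.999, -0.0, 0.001]
force: [0.1, 0.0, -2.9]
finger_gap: 0.196
gripper_force: 88.3
```

```bash
python3 -c "
from h import *
s=snap('wrist','w5'); t=snap('scene','s5'); r=readout.sense()
print(r['force'],r['tcp_pos'],r['tool_rot'])
cv2.imwrite('pics/c6.png',np.hstack([cv2.resize(s['pixels'][:,:,::-1],(400,300)),cv2.resize(t['pixels'][150:270,190:350,::-1],(400,300))]))"
```

```text
[ 0.23452502  0.1718602  -3.91775341] [0.5399121  0.02477478 0.0233601 ] [-3.46864604e-02  9.99398217e-01  1.88021973e-05  2.30177590e-04]
```

View pics/c6.png

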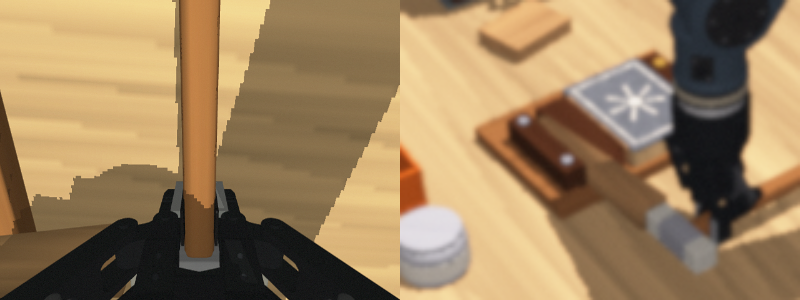

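The hammer face stands just off the butt and in line with it (scene view about (660,220)). The gap is about 9 mm. I'll start with the first light blows over the free travel.

Call:
send_rows(commands="10 0 -0.21 0 0; 10 0 -0.21 0 0; 10 0 -0.21 0 0; 10 0 -0.21 0 0; 10 0 0.3 0 0; 10 0 0.3 0 0; 10 0 -0.2 0 0; 10 0 -0.2 0 0; 10 0 -0.2 0 0; 10 0 -0.2 0 0")

```text
t: 7.78
tcp_pos: [0.5411, 0.0043, 0.0229]
tool_rot: [-0.035, 0.999, 0.0, -0.0]
force: [-0.4, 3.9, -1.8]
finger_gap: 0.197
gripper_force: 88.5
```

```bash
cat > b.py <<'E'
from h import *
s=cams.snapshot('top'); im=cv2.cvtColor(s['pixels'],cv2.COLOR_RGB2HSV)
r=readout.sense(); print(r['force'].round(1),r['tcp_pos'].round(4))
cv2.imwrite('pics/last.png',s['pixels'][160:325,275:455,::-1])
E
python3 b.py
```

```text
[-0.1  2.3 -3. ] [0.5413 0.0035 0.0229]
```

Call:
send_rows(commands="10 0 0.3 0 0; 10 0 -0.2 0 0; 10 0 -0.27 0 0; 10 0 0.3 0 0; 10 0 -0.2 0 0; 10 0 -0.27 0 0")

```text
t: 8.33
tcp_pos: [0.5414, -0.002, 0.0229]
tool_rot: [-0.036, 0.999, 0.0, -0.0]
force: [-1.1, 5.7, -2.4]
finger_gap: 0.195
gripper_force: 88.6
```

Call:
send_rows(commands="10 0 0.3 0 0; 10 0 -0.2 0 0; 10 0 -0.25 0 0")

```text
t: 8.58
tcp_pos: [0.5417, -0.0052, 0.0229]
tool_rot: [-0.036, 0.999, 0.0, -0.0]
force: [-0.5, 3.8, -2.6]
finger_gap: 0.195
gripper_force: 88.6
```

Call:
send_rows(commands="10 0 0.3 0 0; 10 0 -0.2 0 0; 10 0 -0.25 0 0")

```text
t: 8.83
tcp_pos: [0.5421, -0.0082, 0.0229]
tool_rot: [-0.036, 0.999, 0.0, -0.0]
force: [1.4, 4.5, -3.6]
finger_gap: 0.196
gripper_force: 88.5
```

Call:
send_rows(commands="10 0 0.3 0 0; 10 0 0 0 0; 10 0 -0.2 0 0; 10 0 -0.22 0 0")

```text
t: 9.17
tcp_pos: [0.542, -0.0106, 0.0229]
tool_rot: [-0.035, 0.999, 0.0, -0.0]
force: [1.4, 4.5, -2.6]
finger_gap: 0.192
gripper_force: 88.6
```

Call:
send_rows(commands="10 0 0.3 0 0; 10 0 0 0 0; 10 0 -0.2 0 0; 10 0 -0.2 0 0")

```text
t: 9.5
tcp_pos: [0.5423, -0.0126, 0.0229]
tool_rot: [-0.035, 0.999, 0.0, -0.0]
force: [0.5, 5.5, -2.3]
finger_gap: 0.195
gripper_force: 88.8
```

Call:
send_rows(commands="10 0 0.3 0 0; 10 0 0 0 0; 10 0 -0.2 0 0; 10 0 -0.22 0 0")

```text
t: 9.83
tcp_pos: [0.5424, -0.015, 0.0229]
tool_rot: [-0.035, 0.999, 0.0, -0.0]
force: [0.9, 5.3, -2.7]
finger_gap: 0.193
gripper_force: 88.8
```

Call:
send_rows(commands="10 0 0.3 0 0; 10 0 0 0 0; 10 0 -0.2 0 0; 10 0 -0.22 0 0")

```text
t: 10.17
tcp_pos: [0.5426, -0.0174, 0.0229]
tool_rot: [-0.035, 0.999, 0.0, -0.0]
force: [0.5, 5.6, -2.2]
finger_gap: 0.193
gripper_force: 88.9
```

Call:
send_rows(commands="10 0 0.3 0 0; 10 0 0 0 0; 10 0 -0.2 0 0; 10 0 -0.22 0 0")

```text
t: 10.5
tcp_pos: [0.5427, -0.0198, 0.0229]
tool_rot: [-0.035, 0.999, 0.0, -0.0]
force: [-0.1, 4.6, -1.7]
finger_gap: 0.194
gripper_force: 88.9
```

Call:
send_rows(commands="10 0 0.3 0 0; 10 0 0 0 0; 10 0 -0.2 0 0; 10 0 -0.22 0 0")

```text
t: 10.83
tcp_pos: [0.5429, -0.0222, 0.0229]
tool_rot: [-0.035, 0.999, 0.0, -0.0]
force: [0.2, 4.7, -2.5]
finger_gap: 0.195
gripper_force: 88.9
```

Call:
send_rows(commands="10 0 0.3 0 0; 10 0 0 0 0; 10 0 -0.2 0 0; 10 0 -0.22 0 0")

```text
t: 11.17
tcp_pos: [0.5431, -0.0245, 0.0229]
tool_rot: [-0.035, 0.999, 0.0, -0.0]
force: [0.6, 4.9, -1.6]
finger_gap: 0.196
gripper_force: 88.9
```

Call:
send_rows(commands="10 0 0.3 0 0; 10 0 0 0 0; 10 0 -0.2 0 0; 10 0 -0.22 0 0")

```text
t: 11.5
tcp_pos: [0.5433, -0.0269, 0.0229]
tool_rot: [-0.035, 0.999, 0.0, -0.0]
force: [0.5, 5.2, -1.3]
finger_gap: 0.199
gripper_force: 88.9
```

Call:
send_rows(commands="10 0 0.3 0 0; 10 0 0 0 0; 10 0 -0.2 0 0; 10 0 -0.22 0 0")

```text
t: 11.83
tcp_pos: [0.5432, -0.0288, 0.0229]
tool_rot: [-0.035, 0.999, 0.001, -0.001]
force: [2.1, 14.8, -0.2]
finger_gap: 0.194
gripper_force: 89.4
```

Call:
send_rows(commands="10 0 0.3 0 0; 10 0 0 0 0; 10 0 -0.2 0 0; 10 0 -0.22 0 0")

```text
t: 12.17
tcp_pos: [0.5431, -0.0303, 0.0229]
tool_rot: [-0.035, 0.999, 0.002, -0.001]
force: [2.8, 21.7, 0.5]
finger_gap: 0.196
gripper_force: 90.0
```

Call:
send_rows(commands="10 0 0.3 0 0; 10 0 0 0 0; 10 0 -0.06 0 0; 10 0 -0.2 0 0")

```text
t: 12.5
tcp_pos: [0.5431, -0.0305, 0.0228]
tool_rot: [-0.035, 0.999, 0.001, -0.001]
force: [2.8, 21.7, 0.8]
finger_gap: 0.192
gripper_force: 90.7
```

```bash
python3 b.py; python3 -c "
from h import *
s=snap('top','t6')
cv2.imwrite('pics/c7.png',cv2.convertScaleAbs(cv2.resize(s['pixels'][160:325,275:455,::-1],(720,600),interpolation=cv2.INTER_CUBIC)[:,:720],alpha=1.5))"
```

```text
[ 0.7 10.  -0.9] [ 0.5434 -0.0302  0.0229]
```

View pics/c7.png

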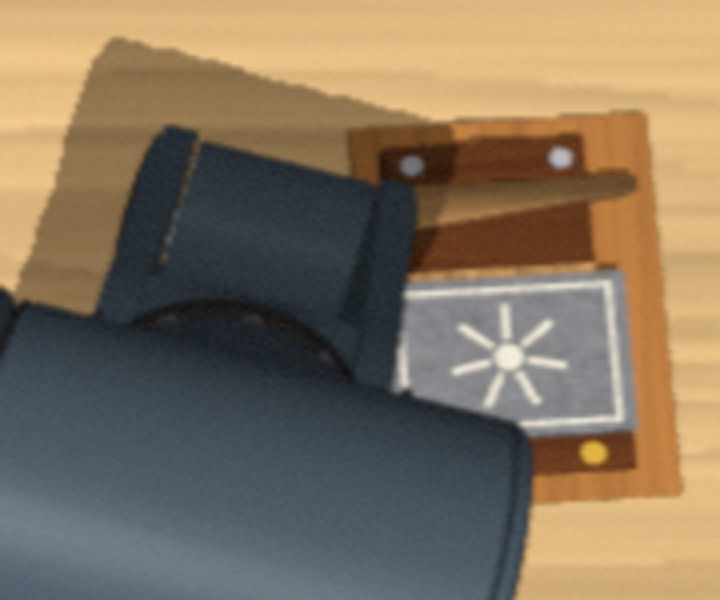

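The top view shows the block flush against the fence, with the jaw against the block and no gap. The tap ended at the same place (-0.0302) and the wedge held under a static 10 N, so it is tight. I'll back off, lift and return the hammer.

Call:
send_rows(commands="10 0 0.4 0 0; 10 0 0.8 0 0; 10 0 0.8 0 0; 10 0 0.4 0 0; 10 0 0 -0.5 0; 10 0 0 -1 0; 10 0 0 -1 0; 10 0 0 -1 0; 10 0 0 -0.4 0; 10 0 0 0 0; 10 0 0 0 0")

```text
t: 13.52
tcp_pos: [0.5407, 0.016, 0.1013]
tool_rot: [-0.035, 0.999, -0.0, 0.001]
force: [-0.3, -0.6, -2.9]
finger_gap: 0.194
gripper_force: 89.7
```

Call:
send_rows(commands="10 -0.25 0.5 0 0; 10 -0.25 0.95 0 0; 10 -0.25 0.95 0 0; 10 -0.25 0.95 0 0; 10 -0.25 0.95 0 0; 10 -0.25 0.95 0 0; 10 -0.25 0.95 0 0; 10 -0.25 0.95 0 0; 10 -0.25 0.95 0 0; 10 -0.25 0.95 0 0; 10 -0.25 0.95 0 0; 10 -0.25 0.95 0 0; 10 -0.25 0.95 0 0; 10 -0.25 0.95 0 0; 10 -0.27 0.94 0 0; 10 0 0 0 1; 10 0 0 0 1; 10 0 0 0 1; 10 0 0 0 1; 10 0 0 0 0.48")

```text
t: 15.18
tcp_pos: [0.5949, 0.2976, 0.0985]
tool_rot: [0.122, 0.992, -0.001, -0.002]
force: [-0.3, 0.2, -3.2]
finger_gap: 0.194
gripper_force: 89.5
```

Call:
send_rows(commands="10 0 0 0 0; 10 0 0 0 0; 10 0 0 0 0")

```text
t: 15.43
tcp_pos: [0.5957, 0.2972, 0.0997]
tool_rot: [0.121, 0.993, -0.0, -0.001]
force: [0.9, -0.1, -3.1]
finger_gap: 0.195
gripper_force: 89.5
```

```bash
python3 - <<'E'
from meas import *
s=snap('wrist','w7'); snap('top','t7'); r=readout.sense(); print(r['tcp_pos'],2*np.degrees(np.arctan2(r['tool_rot'][1],r['tool_rot'][0]))-180)
for f in('w5','w7'):
    px=handle(load(f),(270,0,100,280)); q=onz(load(f),px,load(f)['eye'][2]-.17+.045); print(f,np.round(px,1),np.degrees(np.arctan2(*(q[1]-q[0])[[1,0]])),q)
E
```

```text
[0.5961 0.2971 0.1003] -13.872600329040552
[  290     0    60   280 15032]
w5 [[319.5   3. ]
 [318.7 276. ]] 3.751451548168772 [[0.4299 0.0174 0.0335]
 [0.5158 0.023  0.0335]]
[  289     0    61   280 15230]
w7 [[319.2   3. ]
 [318.5 276. ]] -14.007417961811429 [[0.4881 0.3243 0.1098]
 [0.5716 0.3035 0.1098]]
```

Call:
send_rows(commands="10 -0.06 -0.02 0.5 0; 10 0 0 0.9 0; 10 0 0 0.9 0; 10 0 0 0.5 0; 10 0 0 0.25 0; 10 0 0 0.15 0; 10 0 0 0.1 0; 10 0 0 0 0; 10 0 0 0 0")

```text
t: 16.28
tcp_pos: [0.5981, 0.2965, 0.0357]
tool_rot: [0.121, 0.993, 0.0, 0.001]
force: [-0.9, -0.6, -3.3]
finger_gap: 0.195
gripper_force: 89.6
```

Call:
send_rows(commands="10 -0 0 0.1 0; 10 0 0 0.06 0; 10 0 0 0 0; 10 0 0 0 0")

```text
t: 16.62
tcp_pos: [0.5974, 0.2964, 0.0318]
tool_rot: [0.121, 0.993, 0.0, 0.0]
force: [0.4, -0.6, -3.3]
finger_gap: 0.193
gripper_force: 89.6
```

Call:
send_rows(commands="10 0 0 0.04 0; 10 0 0 0 0; 10 0 0 0 0")

```text
t: 16.87
tcp_pos: [0.5976, 0.2964, 0.0312]
tool_rot: [0.121, 0.993, 0.0, 0.0]
force: [0.3, -0.1, -1.6]
finger_gap: 0.198
gripper_force: 89.9
```

Contact is starting at the grasp height. I'll go slightly lower, then release gently.

Call:
send_rows(commands="10 0 0 0.02 0; 10 0 0 0 0; 10 0 0 0 0", grip_force=30)

```text
t: 17.12
tcp_pos: [0.5976, 0.2964, 0.0312]
tool_rot: [0.121, 0.993, 0.0, 0.0]
force: [-1.7, 0.0, 3.0]
finger_gap: 0.193
gripper_force: 90.4
```

Call:
send_rows(commands="22 0 0 0 0; 30 0 0 0 0; 45 0 0 0 0; 65 0 0 0 0; 85 0 0 0 0; 85 0 0 0 0; 85 0 0 0 0; 85 0 0 0 0; 85 0 0 -0.3 0; 85 0 0 -0.8 0; 85 0 0 -1 0; 85 0 0 -1 0; 85 0 0 -1 0; 85 0 0 -1 0; 85 0 0 -1 0; 85 0 0 -1 0; 85 0 0 -0.5 0; 85 0 0 0 0; 85 0 0 0 0")

```text
t: 18.7
tcp_pos: [0.5974, 0.2964, 0.1829]
tool_rot: [0.121, 0.993, 0.0, 0.0]
force: [0.6, 0.1, -0.1]
finger_gap: 0.995
gripper_force: 0.0
```

```bash
python3 - <<'E'
from meas import *
s=snap('wrist','w8'); t=snap('top','t8'); r=readout.sense(); print(r['tcp_pos'],r['t'])
d=load('w2')
for f,bx in(('w2',(300,0,45,260)),('w8',(290,0,65,240))):
    px=handle(load(f),bx); q=onz(load(f),px,.043); print(f,q.tolist(),np.degrees(np.arctan2(*(q[1]-q[0])[[1,0]])))
def crop(i,x,y,w,h): return cv2.convertScaleAbs(cv2.resize(i[y:y+h,x:x+w,::-1],(400,300),interpolation=cv2.INTER_CUBIC),alpha=1.4)
cv2.imwrite('pics/c8.png',np.vstack([np.hstack([crop(load('top0')['pixels'],115,175,160,120),crop(t['pixels'],115,175,160,120)]),np.hstack([crop(s['pixels'],0,0,640,480),crop(t['pixels'],315,185,160,120)])]))
E
```

```text
[0.5964 0.296  0.1811] 18.8
[ 315    0   30  260 6070]
w2 [[0.45174258216024143, 0.33190403263018153, 0.04299999999999998], [0.616174008152218, 0.2913902382597303, 0.04299999999999998]] -13.841255236210444
[ 307    0   25  240 5554]
w8 [[0.45570760479440936, 0.332253393513645, 0.04299999999999998], [0.6068494581856564, 0.29440911672694003, 0.04299999999999998]] -14.05722541285188
```

View pics/c8.png

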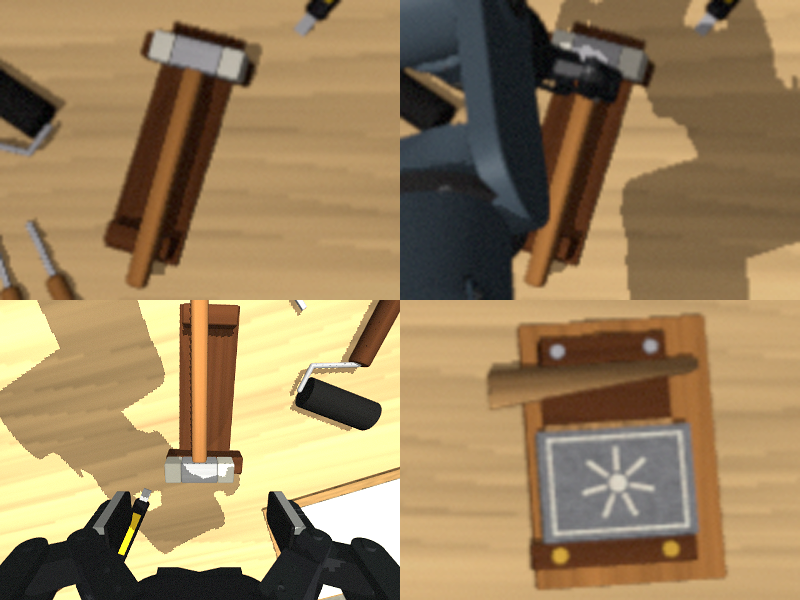

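The hammer is back on the brown rest, lying as it did before (head at about (200,55) in the first crops, unchanged). The block sits flush against the fence and the wedge is home with its butt at (490,387). Nothing else was moved.

```bash
python3 -c "
from station import sign_off
print(sign_off())"
```

```text
the job is handed in; nothing more can be done
None
```

I drove the wedge home with separate light blows until a light tap no longer moved it, holding the block against the fence. The last three blows read about 15–22 N, above the 10 N advised. The hammer is back on its rest and released, and the job was handed in at about 19 s with no verdict shown.

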